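# Send a tube hanger down the gravity rail

### The arm

A 6-joint arm with a two-finger parallel gripper is mounted at the origin on the work surface. World frame = base frame: x ahead of the robot, y to its left, z up, the work surface at z = 0. Lengths are in m, angles in degrees, forces in N, time in s.
With the tool pointing down it reaches from about 0.35 to 0.875 m from the base axis. Payload 4.2 kg.
Tool frame: the origin (TCP) lies midway between the tips of the shut fingers; the grasp point (between the pads) lies 19 mm behind it; y points along the fingers, z is the direction in which the jaws open and shut, and the axes are right-handed (so a half turn about y gives the same grasp; the last joint's range is limited). The gripper opens to 87 mm and grips with 3 to 60 N. Pads are 19 mm wide; open, the fingers measure 117 mm over their backs; the gripper's body (75 mm by 190 mm) begins 51 mm behind the grasp point.
Start: joints at [-61.902, 22.042, 0.453, 0, -68.411, -14.817], TCP at [0.144, -0.608, 0.223] pointing down, gripper open.
Joint ranges: [-179.83, 179.83], [-69.29, 118.12], [-61.27, 80.66], [-181.25, 117.63], [-171.15, -9.14], [-177.46, 177.46]. Speed limits (degrees/s): [159.86, 159.86, 180, 180, 180, 180].

### API

Orientations are given as [roll, pitch, yaw] about the fixed x, y, z axes, in that order (R = Rz(yaw) Ry(pitch) Rx(roll)).
In Python, from workcell import env gives the robot as it stands. The module is installed in compiled form; this text tells all that it offers. Calls block until the motion is done:
- env.goto(position, orientation): joint-space move of the TCP to a pose.
- env.move_straight(position, rotation=None, rate=0.15, force_limit=None): straight line of the TCP; rotation=None keeps the orientation; rate is the mean speed in m/s. With force_limit (N) it stops when the force on the tool has changed by that much, and returns True; else False.
- env.set_joints(angles): joint-space move.
- env.gripper_to(opening, grasp_force=None): opening from 0.0 (shut) to 1.0 (fully open); grasp_force is the grip in N (None keeps the last); returns when the fingers have stopped.
- env.dwell(seconds).
- env.inverse_kinematics(position, orientation): joint angles nearest the present ones, or None.
- env.read_state(): the state.
- env.grab_frame(name): name is "scene" or "top" or "wrist"; returns a dict with "image" (420x560x3 uint8, blue, green, red), "fx", "fy", "cx", "cy" (pixels), "position" and "orientation" of the camera in the world. Camera axes: x right, y up, looking along -z (the intrinsics and any distortion apply to the point x, -y, -z); pixel columns grow to the right and rows downward; lengths in m; the calibration is good to about 2 mm. The wrist camera is an equidistant fisheye: a pixel r from the principal point sees the ray r / f radians off the axis. A picture is of the moment at which its call begins. There is no depth.
A pose or a line that the arm cannot do raises env.Unreachable and nothing moves.
- env.close_job(): hands the job in, once; it reports no verdict.
Trained networks look in a picture, given as the dict that the camera call returned (one of the last four; its "shot" number tells which), for a name from the list of things; names that differ only in an ending like _2 or _b are one class to them, and where a whole thing is asked for, a point or a joint stands for the part that bears it (a point fixed in the world has none). Each returns a list of dicts, best first, with "score" (0 to 1); they miss things now and then, are a little off and sometimes report something else, mostly with a low value. They report only what shows in the picture. A call takes as long as a camera call. They do not tell look-alikes from the thing itself.
- env.search_frame(picture, thing): "xyz" ([x, y, z] in m, in world coordinates, good to about 4 mm: the middle of the surface that is visible of it).
- env.trace(picture, thing): "mask" (420x560 bool, what is visible of it).
The state is a dict: "clock": time; "joint_positions": joint angles; "qvel": joint speeds; "joint_torque": joint torques, N m; "position": TCP position; "tool_rot": TCP orientation; "force": force on the tool from outside, world axes, zero at the start; "wrist_torque": the same for the moment, N m; "opening": opening from 0.0 (shut) to 1.0 (fully open).
Only numpy, scipy, OpenCV 4.12 (cv2) and the standard library are available. Lean on these libraries where they do the work, as an engineer would, in place of code of your own. Each camera call takes 0.05 s, during which the arm holds its last target. There are 200 camera calls.

### The job

Pick up the roller hanger with the blue tube block, hook it onto the upper end of the sloping rail and set its wheels gently down on the rail while keeping hold of it. Then push it along the rail past the yellow spring gate and let go just beyond the gate, so that it rolls down by itself and comes to rest against the stop. The rail's exact height is not known, so feel for it and do not force rail or gate, and leave the other things alone.

Things in the scene. Friction and masses are not known exactly. Their poses are not given: they have to be found in the camera images.
- carrier: Roller hanger, loose, about 0.33 kg, upright on the bench. Origin: centre of underside; z up, x the way it rolls (76 mm long), y to its open side. Blue block 39 mm wide (y), 30 tall, tube caps to z = 36; aluminium back plate at y = -18 to -22 mm; bridge at z = 129 to 134 over two wheels. Open on +y between z = 36 and 95 mm: the rail enters there sideways.
- carrier_grip (a point): Middle of the hanger's orange grip tab on top, at (0, 0, 160 mm) in its frame. Tab: 40 mm along x, 10 mm thick along y, from z = 134 to 182 mm; pinch it across y from above.
- carrier_run (a point): Point midway between the hanger's two wheels at tread bottom, at (0, 0, 100 mm) in its frame; it lies on the rail's top edge when seated. White free-turning wheels in line at x = -20 and +20 mm, axles along y at z = 110 mm; tread 20 mm diameter, 16 mm wide, centred on y = 0, between flanges of 30 mm diameter.
- carrier_lug (a point): Outer end of the hanger's steel lug pin, at (0, 37, 112 mm) in its frame. The pin is 8 mm in diameter, along y, on the outside of a thin cheek plate (y = 14 to 17 mm, z = 108 to 132 mm) on the open side.
- stand: Fixed rail stand, base 460 x 80 x 12 mm. Origin: centre of base underside; z up, x downhill along the rail, y across, away from the robot. Posts at x = -215 (212 mm tall) and 207 mm (168 tall). Hang the hanger with its x and y along the stand's x and y. A held hanger may press rail, gate or stop with 14 N at most; gripper or arm may push the stand with 15 N at most.
- stand_load (a point): Nominal point on the rail's top edge at the loading place, 150 mm uphill of mid rail. Rail: straight aluminium bar on edge, 8 mm thick (centred on y = 0), 12 mm tall, falling 6 degrees towards +x. Clamped in slotted posts: rail, gate and stop together really sit up to 14 mm higher or lower than the stand's points tell (mid rail top nominally 170 mm up). It does not give.
- stand_gate (a point): Nominal point on the rail's top edge beside the gate, 75 mm uphill of mid rail. Gate: yellow finger, 8 mm diameter, at y = 24 to 32 mm, top 14 mm above the rail's edge, sprung about a pivot 30 mm below it. The lug meets it 8 mm uphill of it, swings it downhill with 3 to 7 N, has passed over it 30 mm beyond, and it springs back. The hanger's weight does not open it.
- stand_stop (a point): Nominal point on the rail's top edge at the face of the black rubber stop pad with red back (50 mm wide) at the low end, 185 mm downhill of mid rail. A hanger resting against it has carrier_run 38 mm uphill of this point. Let go past the gate, at least 100 mm uphill of this point.
- jar: Bystander: a short clear glass jar with white lid, 64 mm diameter, 88 mm tall. Origin: centre of its underside.
- tipbox: Bystander: a green pipette-tip box with pale lid, 112 x 77 mm, 64 mm tall. Origin: centre of its underside.
- tuberack: Bystander: a red block tube rack, 80 x 105 mm, 35 mm tall. Origin: centre of its underside.
- sharps: Bystander: a yellow tub, 100 mm diameter, 140 mm tall. Origin: centre of its underside.
- pen: Bystander: a white marker pen with blue cap, 134 mm long, lying flat. Origin: centre of its underside.
- beaker: Bystander: a glass beaker, 72 mm diameter, 90 mm tall. Origin: centre of its underside.
Mind the look-alikes: they are no part of the job. Leave any purple or red look-alike of the carrier alone.

How it is judged:
By the outcome, as a careful person would: the job done as asked, in the order asked, and still so for the second after the job is handed in, with the robot touching nothing.
It also fails if it takes over 59 s, if anything falls off the work surface, if the arm or the gripper's body presses on something with over 40 N, if the wrist force passes 120 N, or if a joint passes its speed limit or range.

## Working session

There is one attempt and no reset: what is moved stays moved. The work goes in short steps, each a Python script; the robot and the scene stay as the last script left them, time stands still between calls to the robot, and variables do not carry over. Pictures are saved under pics/ and viewed, about 8 in all and at most 12, crops included, and the job is handed in when it is done.

```bash
mkdir -p pics; cat > a.py <<'E'
from workcell import env
import cv2,numpy as np
s=env.read_state();print(s['clock'],s['position'],s['tool_rot'],s['force'])
ims=[]
for n in ('scene','top'):
    f=env.grab_frame(n);ims.append(f['image'])
    print(n,f['fx'],f['cx'],f['cy'],f['position'],f['orientation'])
    for t in ('carrier','carrier_grip','carrier_run','carrier_lug','stand','stand_load','stand_gate','stand_stop'):
        print(t,[(np.round(d['xyz'],3).tolist(),round(d['score'],2)) for d in env.search_frame(f,t)[:4]])
cv2.imwrite('pics/scene.png',ims[0]);cv2.imwrite('pics/top.png',ims[1])
E
python3 a.py
```

```text
0.0 [ 0.14344664 -0.60769715  0.22145753] [-8.98759641e+01  5.28427607e-03  1.32673099e+01] [-0.84089223 -0.69129264  0.33295607]
scene 515.564248977884 278.6970034716223 211.7223956183651 [ 1.22361304 -0.65954775  1.16093985] [44.38928569  0.69549429 48.06360876]
carrier [([0.296, 0.229, 0.086], 0.92), ([0.43, -0.018, 0.077], 0.82), ([0.314, -0.261, 0.109], 0.78), ([0.628, -0.03, 0.012], 0.47)]
carrier_grip [([0.312, -0.266, 0.108], 0.73), ([0.43, -0.021, 0.074], 0.67), ([0.299, 0.224, 0.09], 0.58)]
carrier_run [([0.301, 0.224, 0.089], 0.92), ([0.315, -0.265, 0.106], 0.9), ([0.431, -0.018, 0.077], 0.82)]
carrier_lug [([0.313, -0.261, 0.106], 0.87), ([0.432, -0.016, 0.076], 0.76), ([0.299, 0.233, 0.087], 0.69)]
stand [([0.628, -0.031, 0.012], 0.79)]
stand_load [([0.63, -0.03, 0.011], 0.91)]
stand_gate [([0.627, -0.028, 0.012], 0.6)]
stand_stop [([0.628, -0.031, 0.011], 0.65)]
top 476.18514908590987 288.3580704791181 209.9595400358111 [ 0.32351666 -0.01449428  1.63656644] [  6.41573501   0.51834796 -89.16441817]
carrier [([0.295, 0.231, 0.134], 0.76), ([0.421, -0.014, 0.132], 0.74), ([0.306, -0.249, 0.136], 0.63)]
carrier_grip [([0.303, -0.251, 0.136], 0.82), ([0.292, 0.228, 0.133], 0.68), ([0.421, -0.016, 0.132], 0.67)]
carrier_run [([0.424, -0.014, 0.132], 0.7), ([0.308, -0.25, 0.139], 0.6)]
carrier_lug [([0.423, -0.016, 0.131], 0.89), ([0.296, 0.228, 0.138], 0.86), ([0.305, -0.247, 0.138], 0.84)]
stand [([0.616, -0.007, 0.015], 0.68)]
stand_load [([0.616, -0.01, 0.011], 0.72)]
stand_gate [([0.62, -0.01, 0.009], 0.7)]
stand_stop [([0.479, -0.496, 0.046], 0.62)]
```

View pics/scene.png

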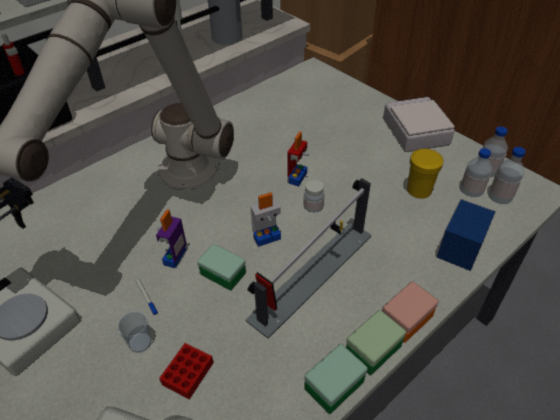

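View pics/top.png

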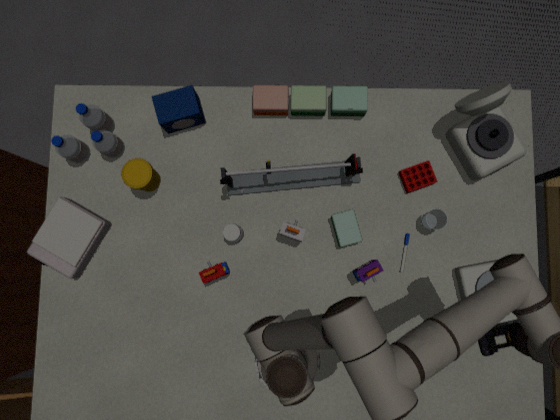

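The blue hanger is the middle one, at about (292,231) in the top view and (265,222) in the scene view. The stand's high end is at the left in the top view (+y) and its red/black stop is at the right (-y). I'll look from near next.

```bash
cat > b.py <<'E'
from workcell import env
import cv2,numpy as np
p=env.read_state()['position']
env.move_straight([p[0],p[1],0.42],rate=0.3)
for yaw in (-90,90):
    print(yaw,[None if (q:=env.inverse_kinematics([x,y,z],[-90,0,yaw])) is None else np.round(q).tolist() for x,y,z in((.42,-.02,.15),(.42,-.02,.4),(.6,.15,.3),(.6,-.1,.25))])
env.goto([0.42,-0.06,0.40],[-90,0,90])
f=env.grab_frame('wrist')
print(f['fx'],f['cx'],f['cy'],f['position'],f['orientation'])
for t in ('carrier','carrier_grip','carrier_run','carrier_lug','stand','stand_load','stand_gate','stand_stop'):
    print(t,[(np.round(d['xyz'],3).tolist(),round(d['score'],2)) for d in env.search_frame(f,t)[:4]])
cv2.imwrite('pics/w1.png',f['image'])
g=env.grab_frame('scene')['image']
c=cv2.resize(g[170:350,220:400],None,fx=4,fy=4,interpolation=cv2.INTER_CUBIC)
cv2.imwrite('pics/sc2.png',c[:600])
print(env.read_state()['clock'])
E
python3 b.py
```

```text
-90 [[20.0, 6.0, -33.0, 0.0, -51.0, 160.0], [20.0, -3.0, -6.0, 0.0, -88.0, 160.0], [29.0, 19.0, 7.0, 0.0, -78.0, 151.0], [6.0, 19.0, 0.0, 0.0, -71.0, 174.0]]
90 [[20.0, 6.0, -33.0, 0.0, -51.0, -20.0], [20.0, -3.0, -6.0, 0.0, -88.0, -20.0], [29.0, 19.0, 7.0, 0.0, -78.0, -29.0], [6.0, 19.0, 0.0, 0.0, -71.0, -6.0]]
325.19226210127806 280.77606172939966 213.37913680180003 [ 0.42139425 -0.12743441  0.5628544 ] [-1.41775274e+01 -4.05983413e-02  1.79925529e+02]
carrier [([0.312, -0.252, 0.131], 0.94), ([0.425, -0.021, 0.135], 0.79), ([0.303, 0.212, 0.025], 0.69)]
carrier_grip [([0.313, -0.25, 0.138], 0.75), ([0.425, -0.021, 0.138], 0.61), ([0.303, 0.208, 0.024], 0.59)]
carrier_run [([0.425, -0.023, 0.136], 0.9), ([0.64, -0.376, 0.013], 0.67), ([0.303, 0.208, 0.026], 0.5), ([0.424, 0.168, 0.062], 0.28)]
carrier_lug [([0.316, -0.246, 0.134], 0.94), ([0.304, 0.21, 0.026], 0.78)]
stand []
stand_load [([0.624, -0.089, 0.016], 0.71)]
stand_gate [([0.624, -0.091, 0.01], 0.93)]
stand_stop [([0.622, -0.088, 0.013], 0.75)]
4.4083
```

View pics/w1.png

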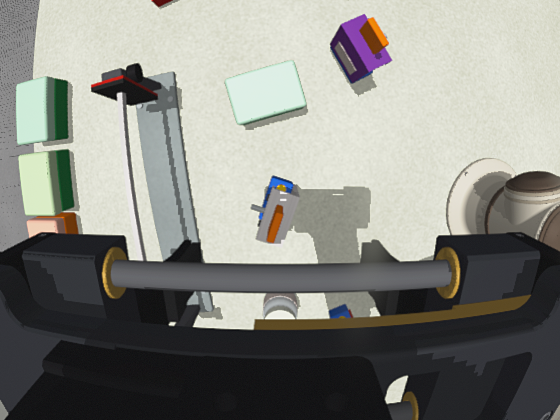

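View pics/sc2.png

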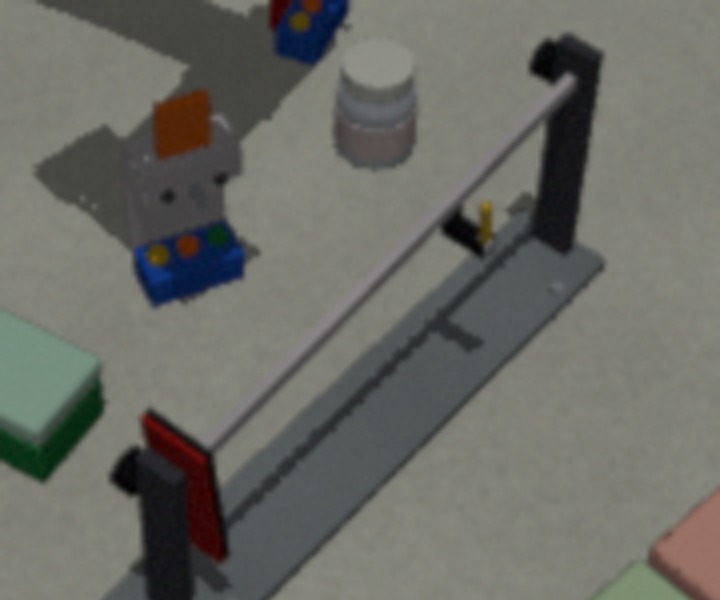

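The wrist view shows the blue hanger's tab near (277,224), with its lug pointing left to world +x, towards the stand. So its open side already faces the rail. I'll take one more wrist view for the high end and the gate, then fit the stand pose and the tab by multi-view.

```bash
cat > h.py <<'E'
from workcell import env
import cv2,numpy as np,pickle
from scipy.spatial.transform import Rotation as R
from scipy.optimize import least_squares
def proj(f,P,wrist):
    P=np.atleast_2d(P); c=(P-f['position'])@R.from_euler('xyz',f['orientation'],degrees=True).as_matrix()
    x,y,z=c[:,0],-c[:,1],-c[:,2]
    if wrist:
        r=np.hypot(x,y);th=np.arctan2(r,z);k=th/np.maximum(r,1e-9);u,v=x*k,y*k
    else: u,v=x/z,y/z
    return np.c_[f['fx']*u+f['cx'],f['fy']*v+f['cy']]
def orange(f,box=None):
    h=cv2.cvtColor(f['image'],cv2.COLOR_BGR2HSV);m=cv2.inRange(h,(6,150,90),(17,255,255))
    n,l,s,c=cv2.connectedComponentsWithStats(m);return m,l,s,c
E
cat > c.py <<'E'
from h import *
F={}
env.goto([0.47,0.24,0.42],[-90,0,90])
F['w2']=env.grab_frame('wrist');F['top']=env.grab_frame('top');F['scene']=env.grab_frame('scene')
env.goto([0.42,-0.06,0.40],[-90,0,90]);F['w1']=env.grab_frame('wrist')
pickle.dump(F,open('F.pkl','wb'))
for k,f in F.items():
    m,l,s,c=orange(f)
    print(k,f['position'],f['orientation'],[(s[i].tolist(),np.round(c[i],1).tolist()) for i in range(1,len(s)) if s[i][4]>12])
w=F['w2']['image'];t=F['top']['image']
cv2.imwrite('pics/w2.png',cv2.resize(w[0:300],None,fx=1.4,fy=1.4,interpolation=cv2.INTER_CUBIC))
cv2.imwrite('pics/t2.png',cv2.resize(t[140:260,210:370],None,fx=5,fy=5,interpolation=cv2.INTER_CUBIC))
print(env.read_state()['clock'])
E
python3 c.py
```

```text
w2 [0.47126061 0.17214204 0.58314828] [-1.41776883e+01 -1.77478316e-02  1.79943290e+02] [([305, 0, 12, 18, 124], [309.8, 7.5]), ([75, 60, 18, 63, 707], [85.6, 91.8]), ([396, 171, 26, 32, 456], [409.3, 186.6])]
top [ 0.32351666 -0.01449428  1.63656644] [  6.41573501   0.51834796 -89.16441817] [([287, 226, 12, 6, 30], [292.2, 229.0]), ([203, 269, 12, 7, 41], [208.6, 271.9]), ([367, 268, 12, 8, 36], [372.3, 271.4])]
scene [ 1.22361304 -0.65954775  1.16093985] [44.38928569  0.69549429 48.06360876] [([294, 132, 8, 19, 45], [296.6, 140.0]), ([259, 193, 13, 16, 134], [264.5, 199.6]), ([161, 210, 9, 18, 49], [164.1, 216.8])]
w1 [ 0.42170856 -0.12662601  0.56290209] [-1.41995073e+01 -1.55471825e-02 -1.79991115e+02] [([361, 17, 28, 36, 560], [373.9, 34.9]), ([267, 204, 16, 38, 308], [275.1, 222.9]), ([37, 212, 41, 22, 341], [66.6, 221.0])]
6.9417
```

View pics/w2.png

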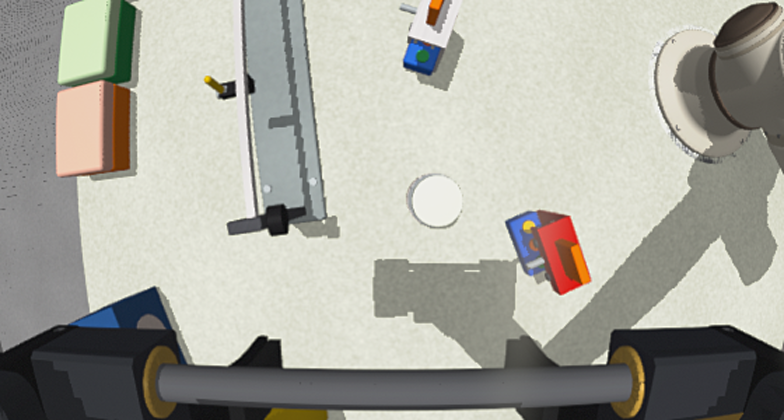

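View pics/t2.png

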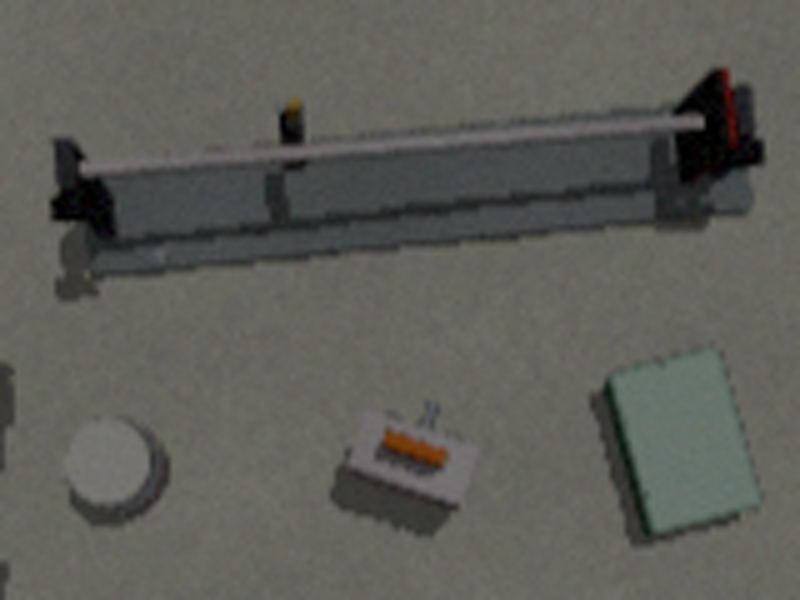

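The top view shows the tab at a slope of about 18° (hanger yaw about -108°). The stand's near base corners are at (92,276) and (748,212) in the 5x crop, and the gate tip is at (291,105). In the w2 crop the gate tip is at (208,79) and the near high base corner at (325,215). Fitting now.

```bash
cat > d.py <<'E'
from h import *
F=pickle.load(open('F.pkl','rb'))
T5=lambda u,v:(u/5+210,v/5+140); W2=lambda u,v:(u/1.4,v/1.4); S4=lambda u,v:(u/4+220,v/4+170)
t6=np.tan(np.radians(6)); rt=lambda x:.170-x*t6
# (cam, local xyz, uses h, pixel, weight)
K=[('top',(-.23,-.04,.012),0,T5(92,276)),('top',(.23,-.04,.012),0,T5(748,212)),
('w2',(-.23,-.04,.012),0,W2(325,215)),('w1',(.23,-.04,.012),0,(174,72)),('scene',(-.23,.04,.012),0,S4(604,262)),
('top',(-.075,.028,rt(-.075)+.014),1,T5(293,104)),('w2',(-.075,.028,rt(-.075)+.014),1,W2(207,79)),('scene',(-.075,.028,rt(-.075)+.014),1,S4(486,204)),
('w2',(-.215,0,.212),0,W2(232,227))]
Lr=[('top',T5(150,165)),('top',T5(600,130)),('w2',W2(239,20)),('w2',W2(249,190)),('w1',(125,105)),('w1',(140,225)),('scene',S4(550,105)),('scene',S4(240,420))]
def rot(a):return np.array([[np.cos(a),-np.sin(a),0],[np.sin(a),np.cos(a),0],[0,0,1]])
def loc(p,P,uh):P=np.array(P,float);return rot(p[2])@P+[p[0],p[1],uh*p[3]]
def res(p,full=False):
    r=[];
    for c,P,uh,px in K: r.append((proj(F[c],loc(p,P,uh),c[0]=='w')[0]-px)*(1 if c[0]=='w' else 1.5))
    for c,px in Lr:
        S=np.linspace(-.21,.19,81);q=proj(F[c],np.array([loc(p,(s,0,rt(s)),1) for s in S]),c[0]=='w')-px
        i=np.argmin((q**2).sum(1));d=q[min(i+1,80)]-q[max(i-1,0)];d/=np.linalg.norm(d);r.append([d[0]*q[i,1]-d[1]*q[i,0],0])
    r=np.array(r); return r if full else np.r_[r.ravel(),p[3]/.008]
s=least_squares(res,[.62,-.02,-1.5,0],loss='soft_l1',x_scale=[.01,.01,.05,.01])
print('stand',s.x,np.degrees(s.x[2]));print(np.round(res(s.x,True),1).tolist())
B=np.array([[a,b,c] for a in(-.02,.02) for b in(-.005,.005) for c in(.134,.182)])
obs={}
for c,uv in(('w1',(275,223)),('top',(292,229)),('scene',(264,200))):
    m,l,st,ce=orange(F[c]);i=1+np.argmin(((ce[1:]-uv)**2).sum(1));obs[c]=(l==i).astype(np.uint8)
def feats(M):return np.array([M['m10']/M['m00'],M['m01']/M['m00'],*(3e-1*np.array([M['mu20'],M['mu11'],M['mu02']])/M['m00'])])
def hull(c,p):return cv2.convexHull(proj(F[c],B@rot(p[2]).T+[p[0],p[1],0],c[0]=='w').astype(np.float32))
def r2(p):return np.concatenate([(feats(cv2.moments(hull(c,p)))-feats(cv2.moments(o,True)))*np.array([1,1,.3,.3,.3]) for c,o in obs.items()])
q=least_squares(r2,[.42,-.02,np.radians(-108)],diff_step=1e-3,x_scale=[.01,.01,.1])
print('tab',q.x,np.degrees(q.x[2]),np.round(q.fun,1).tolist())
for n,x in(('load',-.15),('gate',-.075),('stop',.185)):print(n,loc(s.x,(x,0,rt(x)),0))
np.save('fit.npy',np.r_[s.x,q.x])
E
python3 d.py
```

```text
stand [ 0.6211543  -0.01183798 -1.46650223 -0.01009148] -84.02438860841214
[[-1.0, -1.3], [1.4, -0.1], [-0.3, 2.9], [0.7, -2.8], [1.0, -0.9], [-0.4, -0.6], [1.1, 1.0], [-0.7, 2.0], [7.2, -1.0], [-0.9, 0.0], [-0.1, 0.0], [0.3, 0.0], [0.1, 0.0], [-1.3, 0.0], [-3.3, 0.0], [0.3, 0.0], [1.7, 0.0]]
tab [ 0.42853004 -0.01240256 -1.93743859] -111.00705420394553 [0.3, 0.2, 0.6, -0.6, 0.8, 0.2, 0.5, 0.1, 0.1, 0.1, 0.6, 1.3, 0.5, 0.2, 0.3]
load [0.60553854 0.13734697 0.18576564]
gate [0.61334642 0.06275449 0.17788282]
stop [ 0.64041375 -0.19583274  0.15055572]
```

```bash
cat >> h.py <<'E'
X=np.load('fit.npy') if __import__('os').path.exists('fit.npy') else None
RTC=(R.from_euler('z',180,degrees=True)*R.from_euler('x',-90,degrees=True))
def tool(run,yaw,pitch=0):
    """TCP pose that puts carrier_run (0,0,.1) at run; TCP sits at carrier (0,0,.141)"""
    Rc=R.from_euler('xyz',[0,pitch,yaw],degrees=True)
    return np.array(run)+Rc.apply([0,0,.041]),(Rc*RTC).as_euler('xyz',degrees=True)
T6=np.tan(np.radians(6))
def onrail(s,lat=0,up=0,st=None):
    x,y,a,h=(X[:4] if st is None else st)
    return np.array([x+np.cos(a)*s-np.sin(a)*lat,y+np.sin(a)*s+np.cos(a)*lat,.170+h-s*T6+up])
def go(p,o,**k):return env.move_straight(p.tolist(),o.tolist(),**k)
def st(tag=''):
    s=env.read_state();print(tag,round(s['clock'],2),np.round(s['position'],4),np.round(s['tool_rot'],1),'F',np.round(s['force'],2),'M',np.round(s['wrist_torque'],2),'op',round(s['opening'],3));return s
E
cat > e.py <<'E'
from h import *
x,y,a=X[4:7];a=np.degrees(a)
p,o=tool([x,y,.1],a)
env.goto((p+[0,0,.1]).tolist(),o.tolist());env.gripper_to(0.6)
go(p,o,rate=.1);st('down')
env.gripper_to(0,grasp_force=35);st('grip')
go(p+[0,0,.12],o,rate=.1);st('lift')
yaw=np.degrees(X[2])
q,o=tool(onrail(-.143,-.13,.05),yaw,6);go(q,o,rate=.12)
q,o=tool(onrail(-.143,-.09,.027),yaw,6);go(q,o,rate=.1);env.dwell(.2);st('pre')
f=env.grab_frame('wrist');cv2.imwrite('pics/w3.png',f['image'])
g=env.grab_frame('scene');cv2.imwrite('pics/s3.png',cv2.resize(g['image'][140:290,230:420],None,fx=4,fy=4,interpolation=cv2.INTER_CUBIC))
pickle.dump((f,g),open('G.pkl','wb'))
E
python3 e.py
```

```text
down 9.67 [ 0.429  -0.0123  0.1415] [-90.1  -0.   69. ] F [-0.22  0.48  0.44] M [-0.    0.1  -0.05] op 0.603
grip 10.45 [ 0.4285 -0.0124  0.141 ] [-90.   0.  69.] F [-0.01  1.18 -0.34] M [ 0.14  0.15 -0.03] op 0.115
lift 11.8 [ 0.4281 -0.0125  0.2603] [-89.9   0.   69. ] F [ 0.04  0.59 -2.53] M [ 0.01  0.11 -0.04] op 0.112
pre 13.88 [0.517  0.1168 0.2433] [-90.1  -6.   96. ] F [ 0.56  1.08 -2.93] M [-0.3   0.05  0.02] op 0.116
```

View pics/s3.png

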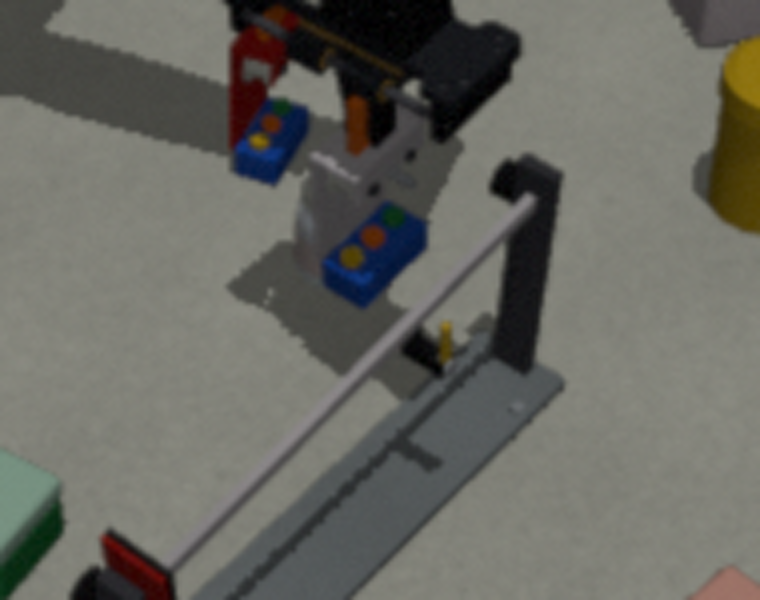

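Blue hanger held square, gate (445,340) and rail free. Next I move it in sideways over the rail with force guarding, then feel down.

```bash
cat > f.py <<'E'
from h import *
yaw=np.degrees(X[2])
q,o=tool(onrail(-.143,0,.027),yaw,6)
print('hit',go(q,o,rate=.06,force_limit=4));env.dwell(.2);st('in')
f=env.grab_frame('wrist');cv2.imwrite('pics/w4.png',f['image'])
g=env.grab_frame('scene');cv2.imwrite('pics/s4.png',cv2.resize(g['image'][150:250,280:420],None,fx=5,fy=5,interpolation=cv2.INTER_CUBIC))
c=np.vstack([cv2.resize(f['image'][:235,60:360],None,fx=2,fy=2)[:330],cv2.imread('pics/s4.png')[100:370,:600]])
cv2.imwrite('pics/c4.png',c)
E
python3 f.py
```

```text
hit False
in 15.82 [0.6066 0.1261 0.2429] [-90.  -6.  96.] F [ 0.83 -0.48 -2.19] M [-0.32  0.1  -0.01] op 0.114
```

View pics/c4.png

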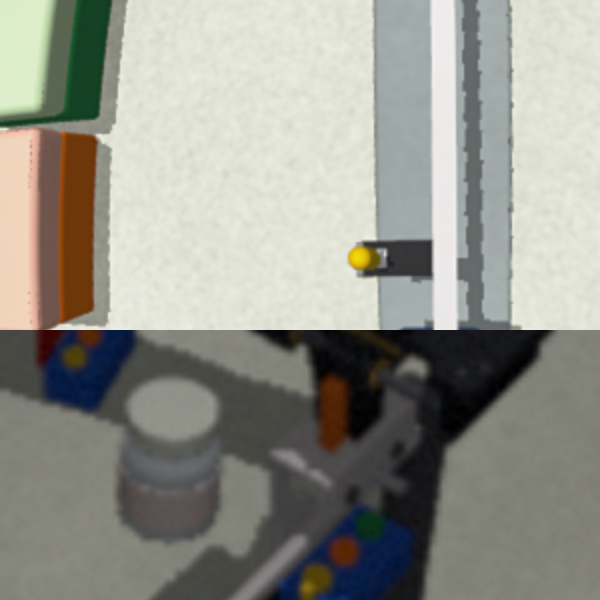

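The rail is in the opening. In the wrist view it is parallel to the image columns and centred at column 282 (principal point 280.8), so lateral position and yaw are good. Now feel down.

```bash
cat > g.py <<'E'
from h import *
yaw=np.degrees(X[2])
fz0=np.mean([env.read_state()['force'] for _ in range(1)],axis=0);st('before')
q,o=tool(onrail(-.143,0,-.012),yaw,6)
print('hit',go(q,o,rate=.012,force_limit=2.5));s=st('contact')
d=s['position'][2]-q[2];up=-.012+d;print('up rel est',up,'h',X[3]+up)
np.save('up.npy',up)
env.dwell(.3);st('dwell')
E
python3 g.py
```

```text
before 15.93 [0.6066 0.1262 0.2428] [-90.  -6.  96.] F [-0.39 -0.78 -3.01] M [-0.36  0.11 -0.  ] op 0.111
hit True
contact 17.72 [0.6067 0.1259 0.2217] [-90.  -6.  96.] F [0.11 0.06 5.86] M [-0.27  0.14 -0.04] op 0.112
up rel est 0.006025805715153914 h -0.0040656733724857945
dwell 18.02 [0.6068 0.1259 0.2217] [-90.  -6.  96.] F [ 0.02 -0.99  6.08] M [-0.2   0.2   0.02] op 0.115
```

```bash
cat > i.py <<'E'
from h import *
yaw=np.degrees(X[2]);up=float(np.load('up.npy'))
def P(lat,u):return tool(onrail(-.143,lat,u),yaw,6)
n=np.array([-np.sin(X[2]),np.cos(X[2]),0])
def lat():return float((env.read_state()['position']-P(0,0)[0])@n)
go(*P(0,up+.0005),rate=.01);env.dwell(.2);st('+0.5')
go(*P(0,up+.0015),rate=.01);env.dwell(.2);st('+1.5')
r=[]
for sgn in(1,-1):
    print(sgn,go(*P(sgn*.008,up+.0015),rate=.012,force_limit=2.5),lat());st();r.append(lat())
    go(*P(0,up+.0015),rate=.02)
print(r,np.mean(r))
E
python3 i.py
```

```text
+0.5 18.66 [0.6067 0.1262 0.2219] [-90.  -6.  96.] F [ 0.91 -0.22 -0.95] M [-0.29 -0.24 -0.02] op 0.109
+1.5 19.11 [0.6065 0.1261 0.2229] [-89.9  -6.   96. ] F [-0.48  0.74 -3.29] M [-0.34  0.04 -0.03] op 0.115
1 True 0.001976802860134776
 19.52 [0.6087 0.1262 0.2218] [-89.7  -6.   95.9] F [1.14 0.32 3.26] M [-0.23  0.12 -0.02] op 0.11
-1 True -0.0055770972162583555
 20.32 [0.6011 0.1257 0.2224] [-90.1  -6.   96. ] F [ 0.6  -0.32 -1.24] M [-0.21 -0.75  0.01] op 0.11
[0.001976802860134776, -0.0055770972162583555] -0.0018001471780617897
```

Contacts at +2.0 and -5.6 mm: the rail is in the tread channel, centred at -1.8 mm. I'll recentre, seat gently, then push in guarded steps while regulating the vertical load.

```bash
cat > j.py <<'E'
from h import *
yaw=np.degrees(X[2]);up=float(np.load('up.npy'));L=-.0018
ax=np.array([np.cos(X[2]),np.sin(X[2]),0]);n=np.array([-ax[1],ax[0],0])
def P(s,u,l=L):return tool(onrail(s,l,u),yaw,6)
def F(k=4):
    v=[]
    for _ in range(k):v.append(env.read_state()['force']);env.dwell(.02)
    v=np.mean(v,0);return np.array([v@ax,v@n,v[2]])
env.gripper_to(0,grasp_force=55)
go(*P(-.143,up+.002),rate=.02);env.dwell(.2);B=F(8);print('base',B.round(2))
u=up+.002
while u>up-.002:
    u-=.00025;go(*P(-.143,u),rate=.01);f=F()-B
    if f[2]>2:break
print('seated u-up mm',(u-up)*1e3,f.round(2));env.dwell(.5);print(env.read_state()['clock'])
s=-.143
while s<-.100-1e-6:
    s+=.006;hit=go(*P(s,u),rate=.04,force_limit=8);f=F(3)-B
    print(round(s,3),hit,f.round(1),round((u-up)*1e3,2))
    if hit or abs(f[0])>9 or abs(f[1])>6:break
    u+=np.clip((f[2]-3)*5e-5,-.0003,.0003)
np.save('state.npy',np.r_[s,u,B]);st('end')
E
python3 j.py
```

```text
base [-0.14  0.04 -2.87]
seated u-up mm -0.25000000000000194 [ 0.19 -0.69  2.91]
24.9833
-0.137 False [ 1.2 -1.5  5.8] -0.25
-0.131 False [ 1.4 -1.4  5.6] -0.11
-0.125 False [ 0.7 -0.9  5.2] 0.02
-0.119 False [ 0.2 -0.4  5.5] 0.13
-0.113 False [0.7 0.2 4. ] 0.26
-0.107 False [0.6 0.8 3. ] 0.31
-0.101 False [0.7 1.3 1.5] 0.31
-0.095 False [0.5 0.8 2.2] 0.23
end 27.78 [0.6099 0.078  0.2168] [-90.  -6.  96.] F [ 0.78 -0.42 -1.46] M [-0.32 -0.25 -0.04] op 0.11
```

```bash
cat > k.py <<'E'
from h import *
exec(open('j.py').read().split("env.gripper_to")[0].split('\n',1)[1])
S=np.load('state.npy');s,u=S[:2];B=S[2:]
while s<-.036-1e-6:
    s+=.005;hit=go(*P(s,u),rate=.04,force_limit=9);f=F(3)-B
    print(round(s,3),hit,f.round(1),round((u-up)*1e3,2))
    if hit or abs(f[0])>10 or abs(f[1])>6 or f[2]>10:break
    u+=np.clip((f[2]-3)*5e-5,-.0003,.0003)
np.save('state.npy',np.r_[s,u,B]);st('end')
f=env.grab_frame('wrist');cv2.imwrite('pics/w5.png',f['image'])
g=env.grab_frame('scene');cv2.imwrite('pics/s5.png',cv2.resize(g['image'][150:270,270:410],None,fx=5,fy=5,interpolation=cv2.INTER_CUBIC))
E
python3 k.py
```

```text
-0.09 False [0.8 0.3 2.5] 0.2
-0.085 False [0.3 0.2 2.2] 0.17
-0.08 False [-2.5 -0.7  3.3] 0.13
-0.075 False [-3.1 -0.6  3.1] 0.14
-0.07 False [-2.5 -0.5  3.8] 0.14
-0.065 False [-1.6 -0.9  5.6] 0.18
-0.06 False [-0.2 -1.9  7.4] 0.31
-0.055 False [ 0.7 -0.5  4.2] 0.53
-0.05 False [1.  0.6 2.6] 0.59
-0.045 False [-0.3 -0.5  1.2] 0.57
-0.04 False [0.4 0.1 0.6] 0.48
-0.035 False [-0.1 -0.2  0.4] 0.36
end 31.68 [0.6161 0.0184 0.2106] [-90.  -6.  96.] F [ 0.51 -0.12 -2.29] M [-0.34  0.06 -0.01] op 0.11
```

View pics/s5.png

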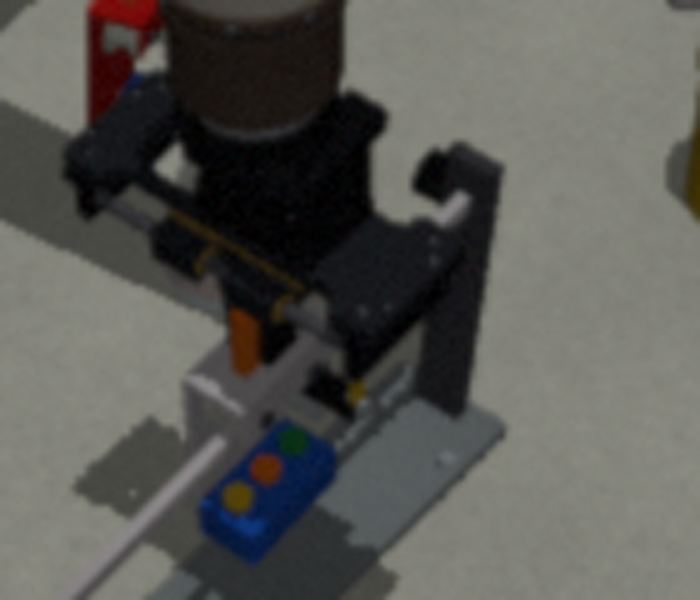

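The gate is back upright behind the lug at (355,390), and the push force has vanished. Seat lightly, let go, watch.

```bash
cat > l.py <<'E'
from h import *
exec(open('j.py').read().split("env.gripper_to")[0].split('\n',1)[1])
S=np.load('state.npy');s,u=S[:2];B=S[2:]
for _ in range(5):
    f=F()-B
    if f[2]>1.8:break
    u-=.00015;go(*P(s,u),rate=.01)
print('seat',f.round(2))
env.gripper_to(0.5);st('open');env.dwell(1.5)
p,o=P(s,u);go(p+[0,0,.12],o,rate=.12);st('up')
g=env.grab_frame('scene');cv2.imwrite('pics/s6.png',cv2.resize(g['image'][150:350,230:410],None,fx=3,fy=3,interpolation=cv2.INTER_CUBIC))
t=env.grab_frame('scene');pickle.dump((g,t),open('H.pkl','wb'))
for q in(g,t):
    m,l,ss,c=orange(q);print([np.round(c[i],1).tolist() for i in range(1,len(ss)) if ss[i][4]>12])
P0=onrail(.147,L,u);d=R.from_euler('xyz',[0,6,yaw],degrees=True).apply([0,0,.058]);print('expected tab px',proj(g,P0+d,False))
E
python3 l.py
```

```text
seat [ 0.37 -0.34  1.9 ]
open 33.34 [0.6162 0.0185 0.2103] [-90.  -6.  96.] F [-0.29  0.03  0.25] M [-0.18  0.12 -0.  ] op 0.498
up 35.99 [0.6158 0.0185 0.3293] [-89.9  -6.   96. ] F [-0.3  -0.58 -0.6 ] M [-0.2   0.09 -0.03] op 0.503
[[164.0, 218.5], [272.8, 256.4], [417.9, 325.9]]
[[164.0, 218.3], [272.8, 256.7], [417.7, 325.9]]
expected tab px [[273.1279662  261.39574278]]
```

View pics/s6.png

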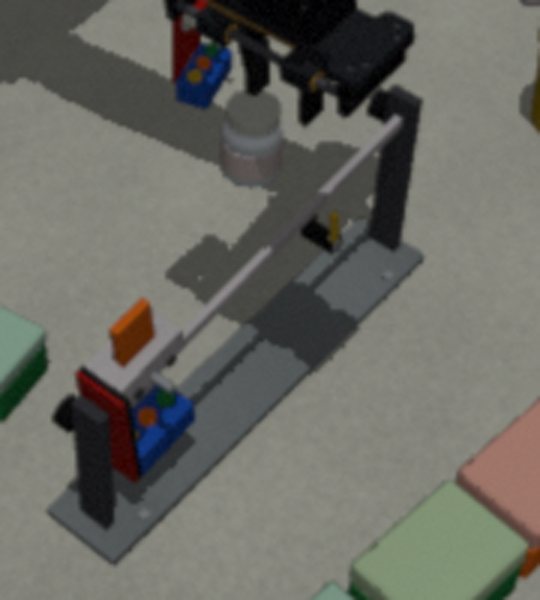

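The hanger is at rest against the stop (tab at (133,333)), the gate is upright at (335,225), the gripper is clear, and two frames in succession agree. Handing in.

```bash
python3 -c "
from workcell import env
env.dwell(.5);env.close_job()"
```

```text
the job is handed in; nothing more can be done
```

The blue hanger now rests against the stop. I hooked it on at the upper end of the rail, set it down by feel, pushed it past the gate and let go about 40 mm beyond. The job was handed in at about 36.5 s; no verdict is reported.

**Forces:** The first touch on the rail was my heaviest press, about 9 N. I backed off, centred the wheels by touching both flanges, and reseated at about 3 N. The gate pushed back with at most about 3 N, and the press on the rail while pushing peaked at about 7 N. All of these are under the 14 N limit.

**Last checks:** The final pictures show the hanger's tab where it should be along the rail, with two successive frames agreeing. The gate had sprung back upright and the gripper was clear. No other object in view looked disturbed, but I did not check each one separately.

**Disagreements:**
- My picture estimate put the rail about 10 mm below nominal, while touch gave about 4 mm below; I used touch.
- The resting tab appeared about 5 pixels higher in the final picture than I predicted.

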